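# Function check of the emergency stop at the injector test bench

## Robot

A 7-joint arm with a two-finger parallel gripper is mounted at the origin on the work surface. World frame = base frame: x ahead of the robot, y to its left, z up, the work surface at z = 0. Lengths are in m, angles in rad, forces in N, time in s.
With the tool pointing down it reaches from about 0.35 to 0.9 m from the base axis. Payload 7.2 kg.
Tool frame: the origin (TCP) lies midway between the tips of the shut fingers; the grasp point (between the pads) lies arm.grasp_offset behind it (arm.grasp_offset is the distance from the TCP to the grasp point, in m); x points along the fingers, z is the direction in which the jaws open and shut, and the axes are right-handed (so a half turn about x gives the same grasp; the last joint's range is limited). The gripper opens to 88 mm and grips with 3 to 60 N. Pads are 20 mm wide; open, the fingers measure 115 mm over their backs; the gripper's body (75 mm by 178 mm) begins 61 mm behind the grasp point.
Start: joints at [1.103, 0.411, -0.013, 1.596, 0.006, 1.134, -0.082], TCP at [0.243, -0.576, 0.223] pointing down, gripper open.
Joint ranges: [-2.95, 2.95], [-0.29, 1.99], [-1.47, 1.44], [0.14, 2.54], [-1.03, 4.17], [0.13, 1.85], [-2.86, 2.86]. Speed limits (rad/s): [2.39, 2.39, 3.01, 3.01, 3.14, 3.14, 3.14].

## Interface

Orientations are given as a unit quaternion [x, y, z, w].
In Python, from workcell import monitor, cams, arm gives the robot as it stands. The module is installed in compiled form; this text tells all that it offers.
- The arm moves only by the shell command python3 -m handwheel 'ROWS' [OPENING] [FORCE]. ROWS is JSON, a list that holds one entry, the list of rows, each a list of 6 numbers: the shift along the tool's x, y, z in cm, then the turn, a rotation vector about the tool's x, y, z in degrees. In form: [[[dx, dy, dz, rx, ry, rz], ...]]. A call has 1 to 10 rows; each row is the pose to reach, as a shift and turn from the pose commanded when the call began, along the tool's axes at that moment; what a row does not reach only later rows make up. A row lasts 1/8 s, in which the tool goes at most 62.5 mm and 10.7 degrees, less where a joint would pass 70% of its speed; a pose out of reach is approached as far as the arm can. A call with a gripper value outside its range is refused whole. OPENING is the opening in per cent of the stroke, from 0 (shut) to 100 (fully open), set as the call begins (- or left out, the last holds). The fingers move at their own pace and stop on an object; FORCE is the grip in N (left out, the last holds). Time passes only in rows, so rows that repeat a pose let the fingers close. It gives the time, the measured TCP pose, the force and the opening at its end, in the units of the state.
- monitor.sense(): the state, without advancing time (a new reading comes with each control period).
- cams.get_image(name): name is "scene" or "side" or "wrist"; returns a dict with "frame" (420x560x3 uint8, red, green, blue), "range_z" (420x560 float32, m along the optical axis (not along the pixel's ray), 0 where there is no reading), "camera_matrix" (3x3 intrinsics, pixels), "R" (3x3) and "t" (3): a world point X has camera coordinates R X + t. Camera axes: x right, y down, z forward; pixel columns grow to the right and rows downward; lengths in m; the calibration is good to about 2 mm. A picture is of the moment at which its call begins.
- arm.finish_job(): hands the job in, once; it reports no verdict.
The state is a dict: "t": time; "joint_pos": joint angles; "joint_velocities": joint speeds; "tau": joint torques, N m; "eef_pos": TCP position; "ee_rot": TCP orientation; "contact_force": force on the tool from outside, world axes, zero at the start; "wrist_torque": the same for the moment, N m; "opening": finger opening in m.
Only numpy, scipy, OpenCV 4.12 (cv2) and the standard library are available. Lean on these libraries where they do the work, as an engineer would, in place of code of your own. Each camera call takes 0.05 s, during which the arm holds its last target.

## Task

Do the start-of-shift check of the test bench's emergency stop, with the fingertips only: press the red mushroom button right in so that it latches and stays in by itself, then push one of its lobes round clockwise until it releases, let it spring back out and home, and finally press the blue reset button and let go. Do not take the stop button between the fingers, do not press the green start button, and leave the loose parts standing around the two boxes where they are.

Things in the scene. Friction and masses are not known exactly. Their poses are not given: they have to be found in the camera images.
- stop_box: Emergency-stop box fixed to the bench: black below, yellow lid, 76 x 76 mm, 62 mm high, a 4 mm thick screw ear on its left and right sides and a cable gland on the side away from the robot (its +x). Origin at the centre of its underside, z up. A black collar, 38 mm across, stands 6 mm above its top, under the red mushroom button.
- stop_top (a point): Centre of the slightly domed top of the red three-lobed mushroom button, on its vertical axis; sinks with it, does not turn with it; z up. 96 mm above the bench when out, 90 mm latched. Press straight down here, about 11 N. The hub is 42 mm across; the three lobes, 120 degrees apart, reach 35 mm from the axis. Between the lobes there is open space from 21 mm radius outwards.
- lobe0 (a point): On the first lobe's top face, 25 mm from the axis at its round end's centre; turns and sinks with the button. Lobes: 20 mm wide, straight parallel flanks, 14 mm thick, tops 4.5 mm below the dome's top (92 mm above the bench when out), white chevrons pointing clockwise. With the button at home this lobe points along stop_box's +x.
- lobe1 (a point): The same point on the second lobe, 120 degrees anticlockwise (seen from above) from lobe0.
- lobe2 (a point): The same point on the third lobe, 240 degrees anticlockwise (seen from above) from lobe0.
- stop_push (a joint): How far the mushroom is pushed in (m): 0 out, 0.008 hard stop. It must go past about 0.007 to latch; let go, it then stays at about 0.006 and cannot be pulled out. Let go before that, it springs back to 0. The spring pushes from 4 N (out) to 11 N (fully in).
- stop_twist (a joint): How far the mushroom is turned clockwise seen from above (rad): 0 home, 0.95 hard stop; it does not turn the other way. A return spring gives 0.035 to 0.08 N m (2 to 4 N at a lobe). When latched, turning it past about 0.72 frees it: it pops out 6 mm at once, and turns home by itself when let go.
- control_box: Grey two-button box fixed to the bench, 74 x 130 mm (x, y), 52 mm high, with 4 mm thick screw ears at both ends (y). Origin at the centre of its underside, z up. On top: the blue reset button towards +y, the green start button towards -y, a small white lamp between them, 10 mm high.
- reset_top (a point): Centre of the top of the round blue reset button, 28 mm across, in a steel ring 44 mm across. Its top is 73 mm above the bench, 9 mm above the ring; about 5 N presses it fully in. The green start button is 68 mm away, centre to centre.
- reset (a joint): How far the blue reset button is pressed (m): 0 out, 0.005 fully in; springs back.
- start_top (a point): Centre of the top of the green start button, the same size as the blue one, on the same grey box. Not to be pressed.
- start (a joint): How far the green start button is pressed (m): 0 out, 0.005 fully in; springs back.
- nozzle: Bystander: loose steel injector nozzle standing on the bench, 25 mm across, 60 mm high; origin at the centre of its foot, z up.
- pot: Bystander: loose small black cup, 42 mm across, 45 mm high; origin at the centre of its underside, z up.
- bowl: Bystander: loose yellow bowl, 92 mm across, 46 mm high; origin at the centre of its underside, z up.
- union_nut: Bystander: loose brass union nut, 30 mm across, 32 mm high; origin at the centre of its underside, z up.
Not all that is in view belongs to the job. Leave any purple look-alike of the control_box alone. Of the things that look like the stop_box, the larger one is meant.

How it is judged:
By the outcome, as a careful person would: the job done as asked, in the order asked, and still so for the second after the job is handed in, with the robot touching nothing.
It also fails if it takes over 45 s, if anything falls off the work surface, if the arm or the gripper's body presses on something with over 40 N, if the wrist force passes 120 N, or if a joint passes its speed limit or range.

## Working session

There is one attempt and no reset: what is moved stays moved. The work goes in short steps, Python scripts to look and compute and a shell command to move; the robot and the scene stay as the last step left them, time stands still between calls to the robot, and variables do not carry over. Pictures are saved under pics/ and viewed, and the job is handed in when it is done.

```bash
mkdir -p pics
cat > h.py <<'E'
import numpy as np, cv2
from workcell import monitor, cams, arm
def snap(n,f):
    d=cams.get_image(n); cv2.imwrite('pics/'+f,d['frame'][:,:,::-1]); np.savez('/tmp/'+n+'.npz',**d); return d
def ray(d,u,v,z):
    K=np.array(d['camera_matrix']);R=np.array(d['R']);t=np.array(d['t'])
    c=-R.T@t; r=R.T@np.linalg.inv(K)@np.array([u,v,1.]); return c+r*(z-c[2])/r[2]
def proj(d,X):
    p=d['camera_matrix']@(d['R']@np.array(X)+d['t']); return p[:2]/p[2]
def pt(d,u,v):
    zc=d['range_z'][int(v),int(u)]; return d['R'].T@(np.linalg.inv(d['camera_matrix'])@np.array([u,v,1.])*zc-d['t'])
E
python3 - <<'E'
from h import *
s=monitor.sense(); print(s)
for n in ['scene','side','wrist']: 
    d=snap(n,n+'0.png'); print(n,-d['R'].T@d['t'])
E
```

```text
{'t': 0.0, 'joint_pos': array([ 1.1027812 ,  0.41191779, -0.01271943,  1.59702828,  0.00560976,
        1.13429882, -0.08220439]), 'joint_velocities': array([-1.11258380e-03,  2.44077976e-03,  8.95446213e-05, -8.50794306e-05,
        1.67321610e-03,  5.62120652e-04, -1.93087723e-04]), 'tau': array([-1.46466151e-03, -5.87966537e+01,  6.41105007e-01, -2.91077882e+01,
       -5.38801134e-02,  1.81270286e-02,  1.03533735e-04]), 'eef_pos': array([ 0.24304703, -0.57526166,  0.22180435]), 'ee_rot': array([ 0.39102329,  0.58983626, -0.39046433,  0.58883918]), 'contact_force': array([ 0.05178221, -0.97399139,  0.1694822 ]), 'wrist_torque': array([-0.02337476, -0.03798372,  0.00411783]), 'opening': 0.08786040094566319}
scene [ 1.01262305 -0.48292126  0.55440072]
side [0.41447749 0.54975499 0.75832506]
wrist [ 0.31342496 -0.54616494  0.38397988]
```

View pics/scene0.png

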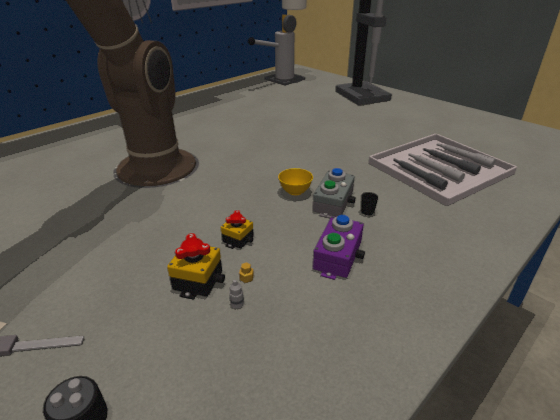

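View pics/side0.png

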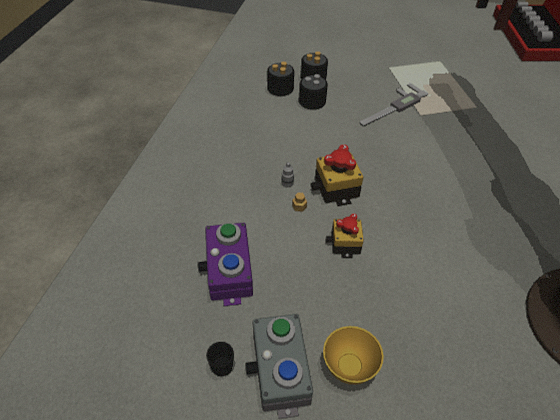

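View pics/wrist0.png

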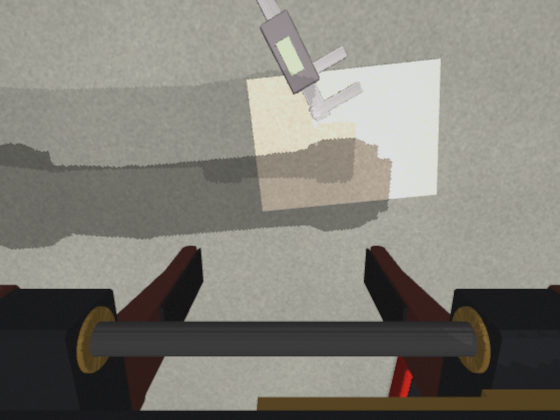

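Scene view: the larger stop box is at about (195,265) and the small look-alike at (237,228). In the side view they are at (340,172) and (347,230). The grey control box is at (333,190) scene and (280,355) side; the purple one at (340,245) scene and (228,260) side is the decoy. Next I measure and confirm in crops.

Run:
```python
from h import *
S=dict(np.load('/tmp/scene.npz'));D=dict(np.load('/tmp/side.npz'))
def cloud(d,m):
    v,u=np.nonzero(m); z=d['range_z'][v,u]; ok=z>0; v,u,z=v[ok],u[ok],z[ok]
    P=np.linalg.inv(d['camera_matrix'])@np.vstack([u*z,v*z,z]); return (d['R'].T@(P-d['t'][:,None])).T
for n,d in(('scene',S),('side',D)):
    h=cv2.cvtColor(d['frame'],cv2.COLOR_RGB2HSV)
    H,Sa,V=h[...,0],h[...,1],h[...,2]
    for c,m in(('red',((H<6)|(H>174))&(Sa>180)&(V>90)),('yel',(H>18)&(H<30)&(Sa>180)&(V>90)),('blue',(H>100)&(H<118)&(Sa>180)&(V>90)),('green',(H>55)&(H<85)&(Sa>120)&(V>50))):
        k,l,st,ce=cv2.connectedComponentsWithStats(m.astype(np.uint8))
        for i in range(1,k):
            if st[i,4]<60: continue
            P=cloud(d,l==i)
            if len(P)<20: continue
            zt=np.percentile(P[:,2],97); T=P[P[:,2]>zt-.004]
            print(n,c,st[i],ce[i].round(1),'med',np.median(P,0).round(4),'ztop',zt.round(4),'top mean',T.mean(0).round(4),'ext',np.ptp(T,axis=0).round(3))
for n,d,(u,v) in(('scene',S,(200,260)),('side',D,(335,170))):
    c=d['frame'][v-60:v+90,u-80:u+100]; cv2.imwrite(f'pics/crop_{n}.png',cv2.resize(c,None,fx=4,fy=4,interpolation=2)[:,:,::-1])
```

```text
scene red [226 211  19  12 143] [235.6 218. ] med [ 0.4445 -0.06    0.0621] ztop 0.0664 top mean [ 0.4437 -0.0581  0.0646] ext [0.035 0.033 0.005]
scene red [175 234  35  25 460] [191.6 247.3] med [ 0.4935 -0.1997  0.0912] ztop 0.0961 top mean [ 0.4879 -0.1974  0.0944] ext [0.054 0.051 0.005]
scene yel [279 168  34  25 611] [295.2 179.3] med [0.3783 0.1967 0.031 ] ztop 0.0449 top mean [0.3929 0.1849 0.0436] ext [0.089 0.093 0.006]
scene yel [221 220  32  20 297] [235.4 229.4] med [ 0.4548 -0.0746  0.0404] ztop 0.0431 top mean [ 0.4502 -0.0646  0.0415] ext [0.052 0.061 0.006]
scene yel [168 247  52  36 853] [192.2 267.1] med [ 0.5052 -0.2178  0.0596] ztop 0.0624 top mean [ 0.5013 -0.205   0.0609] ext [0.074 0.097 0.006]
scene yel [240 263  13  19 148] [245.7 272.2] med [ 0.5537 -0.1289  0.0183] ztop 0.0319 top mean [ 0.5495 -0.1248  0.031 ] ext [0.016 0.015 0.004]
scene blue [337 215  12   8  72] [342.5 218.8] med [0.6184 0.0864 0.0717] ztop 0.0731 top mean [0.6179 0.0861 0.0716] ext [0.024 0.023 0.004]
scene green [325 180  10   9  70] [329.5 184.1] med [0.5071 0.1792 0.071 ] ztop 0.
[... 506 characters left out ...]
337 214  21  18 175] [349.3 222.6] med [ 0.4375 -0.0503  0.0628] ztop 0.066 top mean [ 0.4384 -0.0522  0.0637] ext [0.034 0.039 0.005]
side blue [223 255  16  11  63] [230.5 259.2] med [0.6164 0.0887 0.0712] ztop 0.0736 top mean [0.6155 0.0893 0.0715] ext [0.023 0.022 0.004]
side blue [279 361  18  13  64] [287.2 365.8] med [0.4787 0.2429 0.071 ] ztop 0.0731 top mean [0.4763 0.2439 0.0711] ext [0.025 0.021 0.006]
side green [221 224  15  12 132] [227.7 229.4] med [0.6404 0.0295 0.0709] ztop 0.0735 top mean [0.6406 0.0296 0.0713] ext [0.024 0.025 0.004]
side green [273 319  17  17 208] [280.8 326.6] med [0.5012 0.1869 0.0713] ztop 0.0736 top mean [0.5014 0.1866 0.0716] ext [0.025 0.027 0.005]
```

View pics/crop_scene.png

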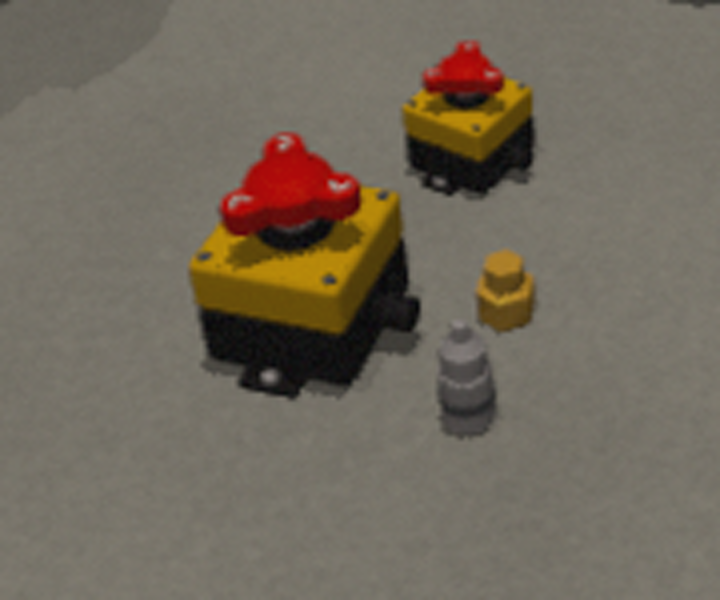

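View pics/crop_side.png

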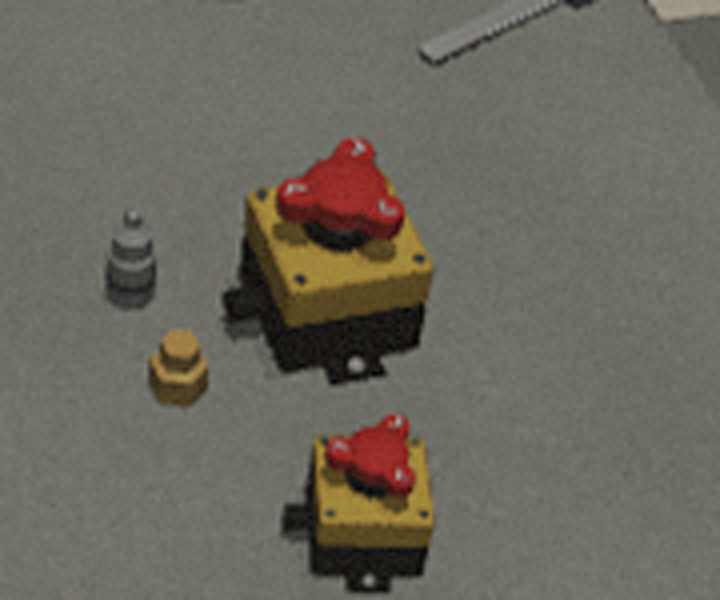

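The larger of the two stop boxes (scene crop (290,260), side crop (340,240)) is clearly the one, about 1.5 times the other. Its three chevrons are visible: scene crop (285,142), (340,183), (238,200). Now the lobes.

Run:
```python
from h import *
S=dict(np.load('/tmp/scene.npz'));D=dict(np.load('/tmp/side.npz'))
for n,d,L in(('scene',S,[(191.2,235.5),(205,245.7),(179.5,250)]),('side',D,[(344.2,146.7),(328.2,157),(352,162)])):
    f=d['frame'].astype(float); Q=[]
    for u,v in L:
        ys,xs=np.mgrid[int(v)-5:int(v)+6,int(u)-5:int(u)+6]
        g=f[ys,xs,1]; r=f[ys,xs,0]; b=f[ys,xs,2]; w=np.clip(b-60,0,None)*(abs(g-b)<40)
        w[w<.3*w.max()]=0
        c=np.array([(w*xs).sum(),(w*ys).sum()])/w.sum(); Q.append(ray(d,*c,.0918)); print(n,c.round(1),Q[-1].round(4))
    Q=np.array(Q); C=Q.mean(0); print('C',C.round(4)); e=Q-C
    print(np.hypot(e[:,0],e[:,1]).round(4),np.degrees(np.arctan2(e[:,1],e[:,0])).round(1))
```

```text
scene [190.9 232. ] [ 0.4555 -0.1766  0.0918]
scene [206.3 242.5] [ 0.5027 -0.1749  0.0918]
scene [176.5 248. ] [ 0.4771 -0.2224  0.0918]
C [ 0.4784 -0.1913  0.0918]
[0.0273 0.0293 0.0312] [147.2  34.  -92.5]
side [344.6 143.7] [ 0.4825 -0.2279  0.0918]
side [326.6 154.2] [ 0.5108 -0.1874  0.0918]
side [354.4 160.2] [ 0.4555 -0.1856  0.0918]
C [ 0.4829 -0.2003  0.0918]
[0.0276 0.0307 0.0311] [-90.9  24.9 151.8]
```

Run:
```python
from h import *
S=dict(np.load('/tmp/scene.npz'));D=dict(np.load('/tmp/side.npz'))
for n,d,(x0,y0,w,h_) in(('scene',S,(175,234,36,26)),('side',D,(325,145,32,22))):
    h=cv2.cvtColor(d['frame'],cv2.COLOR_RGB2HSV);H,Sa,V=[h[...,i].astype(int) for i in range(3)]
    red=(((H<8)|(H>172))&(Sa>150)&(V>60)).astype(np.uint8); m=np.zeros_like(red); m[y0-2:y0+h_+2,x0-2:x0+w+2]=red[y0-2:y0+h_+2,x0-2:x0+w+2]
    full=cv2.morphologyEx(m,cv2.MORPH_CLOSE,np.ones((5,5)))
    # chevrons: pixels in closed mask with depth near, low sat
    R,G,B=[d['frame'][...,i].astype(float) for i in range(3)]
    lo=(full>0)&(B>75)
    k,l,st,ce=cv2.connectedComponentsWithStats(lo.astype(np.uint8),connectivity=8); Q=[]
    for i in range(1,k):
        ys,xs=np.nonzero(l==i); wt=B[ys,xs]-50; c=[(xs*wt).sum()/wt.sum(),(ys*wt).sum()/wt.sum()]
        print(n,st[i,4],np.round(c,1),B[ys,xs].max(),ray(d,*c,.0918).round(4))
    # top-face depth points of mushroom in world
    v,u=np.nonzero(full); P=np.array([pt(d,a,b) for a,b in zip(u,v)]); P=P[(P[:,2]>.0895)&(P[:,2]<.098)]
    (cx,cy),r=cv2.minEnclosingCircle((P[:,:2]*1000).astype(np.float32)); print(len(P),'encl',cx,cy,r)
    e=P[:,:2]-[cx/1e3,cy/1e3]; rr=np.hypot(*e.T); a=np.degrees(np.arctan2(e[:,1],e[:,0])); print(np.sort(a[rr>.028]).round())
```

```text
scene 9 [190.7 235. ] 136.0 [ 0.463  -0.1822  0.0918]
scene 10 [203.9 246. ] 143.0 [ 0.508  -0.1843  0.0918]
scene 10 [178.8 249.6] 120.0 [ 0.4841 -0.2221  0.0918]
359 encl 484.22357177734375 -196.7174835205078 34.01709747314453
[-95. -92. -91. -90. -89. -89. -85. -85. -85. -83. -80. -79. -76. -75.
 -72.  13.  14.  15.  18.  18.  20.  23.  25.  26.  27.  31.  32.  32.
  33.  34.  36.  38.  39.  39.  43. 134. 137. 138. 141. 142. 145. 145.
 148. 152. 155. 160.]
side 9 [344.1 146.5] 158.0 [ 0.482  -0.2193  0.0918]
side 12 [328.1 156.7] 156.0 [ 0.5064 -0.1809  0.0918]
side 10 [351.1 161.8] 136.0 [ 0.4607 -0.1792  0.0918]
296 encl 483.64703369140625 -191.74737548828125 32.74969482421875
[-104. -101.  -97.  -92.  -91.  -89.  -84.   12.   17.   19.   22.   22.
   26.   29.   32.   33.   33.   35.   38.   40.   44.  133.  137.  143.
  145.  147.  154.  157.  159.  160.  162.]
```

```bash
cat >> h.py <<'E'
from scipy.spatial.transform import Rotation as Ro
def st():
    s=monitor.sense(); R=Ro.from_quat(s['ee_rot']).as_matrix(); return s,np.array(s['eef_pos']),R
def plan(p,R,target,yaw=None):
    """tool shift cm and rotvec deg to go to target pos, tool straight down, jaw z axis at given yaw(deg, world)"""
    d=R.T@(np.array(target)-p)*100
    if yaw is None: z=R[:,2]; yaw=np.degrees(np.arctan2(z[1],z[0]))
    z=np.array([np.cos(np.radians(yaw)),np.sin(np.radians(yaw)),0]); x=np.array([0,0,-1.]); G=np.column_stack([x,np.cross(z,x),z])
    return d.round(2),np.degrees(Ro.from_matrix(R.T@G).as_rotvec()).round(2)
E
python3 - <<'E'
from h import *
s,p,R=st(); print(R.round(3)); print(arm.grasp_offset, s['t'])
for y in(None,-62,118,28): print(y,plan(p,R,[.484,-.1945,.18],y))
E
```

```text
[[-0.001  0.921  0.389]
 [ 0.001  0.389 -0.921]
 [-1.    -0.    -0.001]]
0.0187 0.15
None (array([  4.23,  37.01, -25.7 ]), array([ 0.  , -0.07,  0.  ]))
-62 (array([  4.23,  37.01, -25.7 ]), array([-5.09, -0.07, -0.  ]))
118 (array([  4.23,  37.01, -25.7 ]), array([ 1.7491e+02, -0.0000e+00,  1.0000e-01]))
28 (array([  4.23,  37.01, -25.7 ]), array([-9.509e+01, -5.000e-02, -5.000e-02]))
```

Run:
```python
from h import *
s,p,R=st(); print(plan(p,R,[.44,-.218,.222],-62))
```

```text
(array([ 3.000e-02,  3.205e+01, -2.526e+01]), array([-5.09, -0.07, -0.  ]))
```

```bash
python3 -m handwheel '[[[0,4,-3.2,0,0,0],[0,8,-6.3,-1,0,0],[0,12,-9.5,-2,0,0],[0,16,-12.6,-3,0,0],[0,20,-15.8,-4,0,0],[0,24,-19,-5.1,0,0],[0,28,-22,-5.1,0,0],[0,32,-25.3,-5.1,0,0],[0,32,-25.3,-5.1,0,0],[0,32,-25.3,-5.1,0,0]]]' 0 20
python3 - <<'E'
from h import *
s,p,R=st(); print(p,R.round(3))
snap('wrist','w1.png')
E
```

```text
t: 1.4
eef_pos: [0.4392, -0.2186, 0.2225]
ee_rot: [0.364, 0.606, -0.364, 0.606]
contact_force: [-0.1, 0.2, -0.3]
opening: 0.0006
[ 0.43919508 -0.21860728  0.22251536] [[-0.001  0.883  0.47 ]
 [-0.     0.47  -0.883]
 [-1.    -0.001  0.   ]]
```

View pics/w1.png

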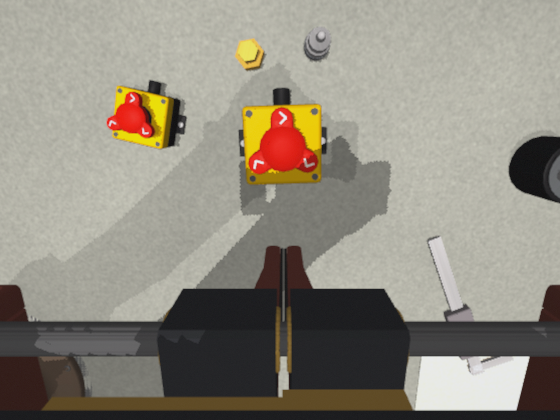

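Wrist view: the big mushroom is centred near (283,148), with chevrons at (283,119), (259,164) and (308,163) and the lid spanning columns 244–323. The shut fingertips are at (284,250).

Run:
```python
from h import *
d=dict(np.load('/tmp/wrist.npz'))
h=cv2.cvtColor(d['frame'],cv2.COLOR_RGB2HSV);H,Sa,V=[h[...,i].astype(int) for i in range(3)]
red=(((H<8)|(H>172))&(Sa>150)&(V>90)).astype(np.uint8); red[:,:230]=0;red[:,335:]=0;red[:90]=0;red[195:]=0
full=cv2.morphologyEx(red,cv2.MORPH_CLOSE,np.ones((7,7)))
B=d['frame'][...,2].astype(float)
k,l,s_,ce=cv2.connectedComponentsWithStats(((full>0)&(B>110)).astype(np.uint8))
Q=[]
for i in range(1,k):
    if s_[i,4]>8: Q.append(ray(d,*ce[i],.0918)); print(s_[i,4],ce[i].round(1),Q[-1].round(4))
Q=np.array(Q);C=Q.mean(0);e=Q-C;print('C chev',C.round(4),np.hypot(e[:,0],e[:,1]).round(4),np.degrees(np.arctan2(e[:,1],e[:,0])).round(1))
yel=((H>18)&(H<32)&(Sa>150)).astype(np.uint8); yel[:,:238]=0;yel[:,330:]=0;yel[:98]=0;yel[188:]=0
m=cv2.morphologyEx(((yel+red)>0).astype(np.uint8),cv2.MORPH_OPEN,np.ones((3,3)))
pts=np.argwhere(m)[:,::-1]
W=np.array([ray(d,u,v,.062)[:2] for u,v in pts]); r=cv2.minAreaRect((W*1000).astype(np.float32)); print(r)
for u in(265,267,284,301,304): print(u,ray(d,u,250,.2225).round(4), pt(d,u,250).round(4))
print(proj(d,[.4392,-.2186,.2225]))
```

```text
60 [282.3 117.5] [ 0.5072 -0.182   0.0918]
38 [307.2 162.9] [ 0.4833 -0.2198  0.0918]
52 [256.9 162.9] [ 0.4622 -0.1802  0.0918]
C chev [ 0.4842 -0.194   0.0918] [0.026  0.0258 0.026 ] [ 27.7 -92.1 148. ]
((484.7939453125, -193.64894104003906), (74.93386840820312, 75.17920684814453), 29.8023624420166)
265 [ 0.4427 -0.2061  0.2225] [ 0.3552 -0.2378  0.0004]
267 [ 0.4432 -0.2071  0.2225] [ 0.4458 -0.2061  0.2291]
284 [ 0.4475 -0.2151  0.2225] [ 0.4485 -0.2146  0.2252]
301 [ 0.4518 -0.2231  0.2225] [ 0.4539 -0.2215  0.2289]
304 [ 0.4525 -0.2245  0.2225] [ 0.3783 -0.2813  0.0004]
[282.50610515 265.42151272]
```

Run:
```python
from h import *
s,p,R=st(); print(p,plan(p,R,[.4842,-.194,.103],-62))
```

```text
[ 0.43891023 -0.2191783   0.22248352] (array([11.94,  5.19, -0.1 ]), array([-0.07,  0.  ,  0.04]))
```

```bash
python3 -m handwheel '[[[0,5.2,-0.1,0,0,0],[4,5.2,-0.1,0,0,0],[8,5.2,-0.1,0,0,0],[10.5,5.2,-0.1,0,0,0],[11.9,5.2,-0.1,0,0,0],[11.9,5.2,-0.1,0,0,0],[11.9,5.2,-0.1,0,0,0]]]'
python3 - <<'E'
from h import *
s,p,R=st(); print(p,s['contact_force'],plan(p,R,[.4842,-.194,.088],-62))
snap('side','s1.png')
d=np.load('/tmp/side.npz'); cv2.imwrite('pics/s1c.png',cv2.resize(d['frame'][60:210,250:430],None,fx=4,fy=4,interpolation=2)[:,:,::-1])
E
```

```text
t: 2.33
eef_pos: [0.4855, -0.1934, 0.1046]
ee_rot: [0.364, 0.605, -0.364, 0.607]
contact_force: [-0.2, -0.8, -0.5]
opening: 0.0005
[ 0.48554795 -0.19340707  0.10459423] [-0.18020384 -0.80049369 -0.50238987] (array([ 1.66, -0.15, -0.01]), array([-0.03,  0.07, -0.05]))
```

View pics/s1c.png

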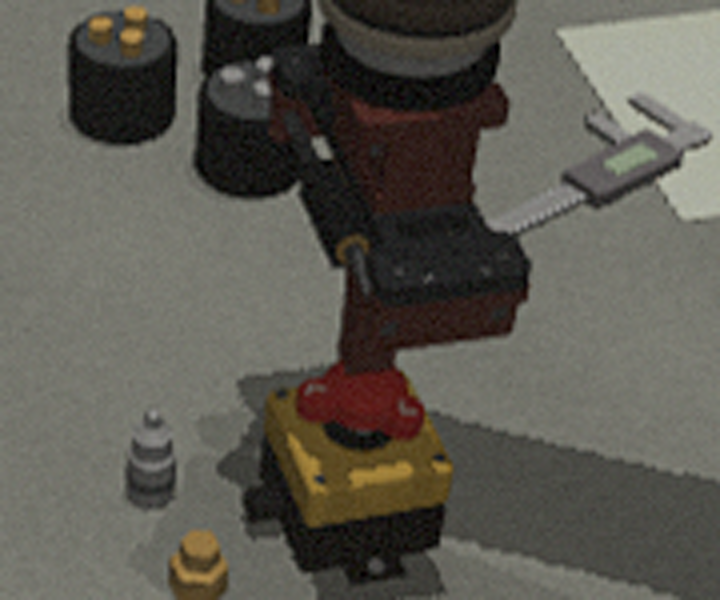

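The fingertips (side crop (365,360)) stand just above the dome's centre (360,390). Pressing now in small steps.

```bash
python3 -m handwheel '[[[0.5,-0.1,0,0,0,0],[0.9,-0.1,0,0,0,0],[1.2,-0.1,0,0,0,0],[1.4,-0.1,0,0,0,0],[1.5,-0.1,0,0,0,0],[1.5,-0.1,0,0,0,0]]]'
```

```text
t: 3.12
eef_pos: [0.4845, -0.1936, 0.0894]
ee_rot: [0.364, 0.606, -0.364, 0.607]
contact_force: [-2.3, 0.6, 9.5]
opening: 0.0005
```

```bash
python3 -m handwheel '[[[0.1,0,0,0,0,0],[0.2,0,0,0,0,0],[0.25,0,0,0,0,0],[0.25,0,0,0,0,0]]]'
```

```text
t: 3.62
eef_pos: [0.4848, -0.1937, 0.0885]
ee_rot: [0.364, 0.605, -0.364, 0.607]
contact_force: [-7.0, 2.8, 24.8]
opening: 0.0004
```

```bash
python3 -m handwheel '[[[-0.5,0,0,0,0,0],[-1.5,0,0,0,0,0],[-4,-1,0,0,0,0],[-8,-4,0,0,0,0],[-8,-5,0,0,0,0],[-8,-5,0,0,0,0],[-8,-5,0,0,0,0]]]';  python3 - <<'E'
from h import *
d=snap('wrist','w2.png')
c=d['frame'][90:200,220:340]; cv2.imwrite('pics/w2c.png',cv2.resize(c,None,fx=5,fy=5,interpolation=2)[:,:,::-1])
s,p,R=st(); print(p,s['contact_force'])
h=cv2.cvtColor(d['frame'],cv2.COLOR_RGB2HSV);H,Sa,V=[h[...,i].astype(int) for i in range(3)]
red=(((H<8)|(H>172))&(Sa>150)&(V>90))
v,u=np.nonzero(red); P=np.array([pt(d,a,b) for a,b in zip(u,v)]); k=np.hypot(P[:,0]-.4842,P[:,1]+.194)<.008
print('dome z',np.median(P[k,2]),k.sum(),np.median(np.c_[u,v][k],0))
E
```

```text
t: 4.5
eef_pos: [0.44, -0.2161, 0.1653]
ee_rot: [0.364, 0.607, -0.364, 0.606]
contact_force: [-0.2, -0.8, -1.0]
opening: 0.0009
[ 0.44011631 -0.21599534  0.16521796] [-0.16644446 -0.72290608  0.10157959]
dome z 0.09072263113221656 391 [284. 158.]
```

View pics/w2.png

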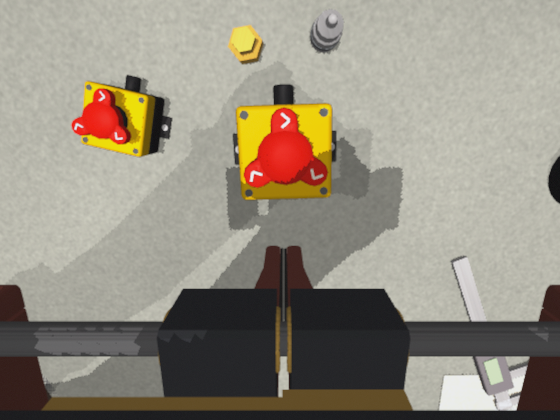

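The wrist view shows the mushroom at (285,155) still in with nothing on it, its dome at 90.7 mm: latched. Next is the push point on the anticlockwise flank of the lobe at (285,120).

Run:
```python
from h import *
s,p,R=st(); a=np.radians(28); c=np.array([.4842,-.194])
def W(X,Y,r=0): 
    b=a-np.radians(r); return c+X*np.array([np.cos(b),np.sin(b)])+Y*np.array([-np.sin(b),np.cos(b)])
print(W(.031,.028)); print(plan(p,R,[*W(.031,.028),.165],-62)); print(plan(p,R,[*W(.031,.028),.075],-62))
```

```text
[ 0.49842617 -0.15472385]
(array([ 0.02,  8.03, -2.66]), array([ 0.07, -0.08,  0.03]))
(array([ 9.02,  8.03, -2.65]), array([ 0.07, -0.08,  0.03]))
```

```bash
python3 -m handwheel '[[[0,4,-2.6,0,0,0],[0,8,-2.6,0,0,0],[2,8,-2.6,0,0,0],[4,8,-2.6,0,0,0],[4,8,-2.6,0,0,0],[4,8,-2.6,0,0,0]]]';  python3 - <<'E'
from h import *
s,p,R=st(); print(p,s['contact_force'])
for n,b in(('scene',(140,300,120,280)),('side',(60,210,250,430))):
    d=snap(n,n+'2.png'); cv2.imwrite(f'pics/{n}2c.png',cv2.resize(d['frame'][b[0]:b[1],b[2]:b[3]],None,fx=3,fy=3,interpolation=2)[:,:,::-1])
a=np.vstack([cv2.resize(cv2.imread(f'pics/{n}2c.png'),(480,290)) for n in('scene','side')]); cv2.imwrite('pics/both2.png',a)
E
```

```text
t: 5.3
eef_pos: [0.4987, -0.1559, 0.1263]
ee_rot: [0.364, 0.606, -0.364, 0.606]
contact_force: [-0.6, 0.9, 0.7]
opening: 0.0004
[ 0.49872015 -0.15591744  0.12625906] [-0.5564603   0.8904196   0.71839609]
```

View pics/both2.png

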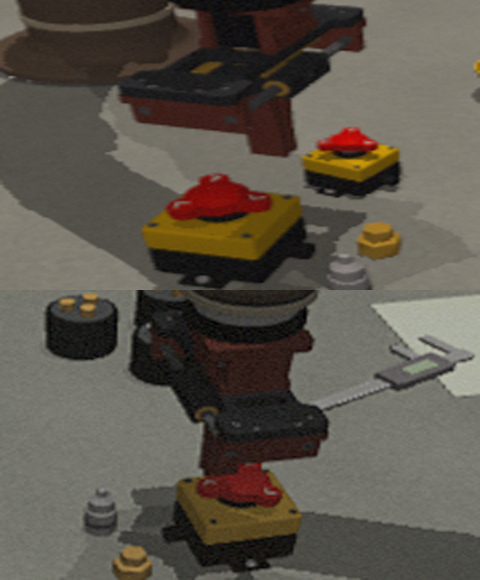

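The fingertips (top panel (270,145)) hang beyond and to the left of the lobe flank at (255,205), clear of the small look-alike at (350,140). Lowering.

```bash
python3 -m handwheel '[[[2,0,-0.2,0,0,0],[4,0,-0.2,0,0,0],[5.1,0,-0.2,0,0,0],[5.1,0,-0.2,0,0,0],[5.1,0,-0.2,0,0,0]]]';  python3 - <<'E'
from h import *
s,p,R=st(); print(p,s['contact_force'])
a=np.radians(28); c=np.array([.4842,-.194])
def W(X,Y,r=0): 
    b=a-np.radians(r); return c+X*np.array([np.cos(b),np.sin(b)])+Y*np.array([-np.sin(b),np.cos(b)])
for Y,r in((.024,0),(.021,0),(.019,0),(.019,8),(.019,16),(.019,24),(.019,32),(.019,40),(.019,46),(.019,52)): print(Y,r,*plan(p,R,[*W(.031,Y,r),.075],-62-r))
E
```

```text
t: 6.02
eef_pos: [0.498, -0.1546, 0.0759]
ee_rot: [0.364, 0.606, -0.364, 0.606]
contact_force: [-0.8, 0.6, 0.0]
opening: 0.0003
[ 0.49799658 -0.15459453  0.07588287] [-0.82196973  0.59314913  0.04444577]
0.024 0 [0.09 0.03 0.43] [ 0.    0.04 -0.05]
0.021 0 [0.09 0.03 0.73] [ 0.    0.04 -0.05]
0.019 0 [0.09 0.03 0.93] [ 0.    0.04 -0.05]
0.019 8 [0.09 0.27 1.38] [ 8.    0.04 -0.05]
0.019 16 [0.09 0.44 1.86] [16.    0.04 -0.05]
0.019 24 [0.09 0.54 2.36] [24.    0.03 -0.05]
0.019 32 [0.09 0.57 2.86] [ 3.2e+01  3.0e-02 -6.0e-02]
0.019 40 [0.09 0.53 3.37] [ 4.e+01  3.e-02 -6.e-02]
0.019 46 [0.09 0.45 3.74] [ 4.6e+01  2.0e-02 -6.0e-02]
0.019 52 [0.09 0.34 4.1 ] [ 5.2e+01  2.0e-02 -6.0e-02]
```

```bash
python3 -m handwheel '[[[0.1,0,0.4,0,0,0],[0.1,0,0.7,0,0,0],[0.1,0,0.9,0,0,0],[0.1,0.3,1.4,8,0,0],[0.1,0.4,1.9,16,0,0],[0.1,0.5,2.4,24,0,0],[0.1,0.5,2.4,24,0,0]]]';  python3 - <<'E'
from h import *
s,p,R=st(); print(p,s['contact_force'],s['wrist_torque'])
a=np.radians(28); c=np.array([.4842,-.194])
def W(X,Y,r=0): 
    b=a-np.radians(r); return c+X*np.array([np.cos(b),np.sin(b)])+Y*np.array([-np.sin(b),np.cos(b)])
for Y,r in((.019,24),(.019,30),(.019,36),(.019,42),(.019,46),(.019,50)): print(Y,r,*plan(p,R,[*W(.031,Y,r),.075],-62-r))
for n,b in(('scene',(140,300,120,280)),('side',(60,210,250,430))):
    d=snap(n,n+'3.png'); cv2.imwrite(f'pics/{n}3c.png',cv2.resize(d['frame'][b[0]:b[1],b[2]:b[3]],None,fx=3,fy=3,interpolation=2)[:,:,::-1])
a=np.vstack([cv2.resize(cv2.imread(f'pics/{n}3c.png'),(480,290)) for n in('scene','side')]); cv2.imwrite('pics/both3.png',a)
E
```

```text
t: 6.9
eef_pos: [0.5137, -0.1731, 0.0743]
ee_rot: [0.482, 0.517, -0.482, 0.518]
contact_force: [1.2, 2.4, 1.3]
opening: 0.0003
[ 0.51366165 -0.17308703  0.07431656] [1.23823147 2.40426823 1.33031908] [ 0.29220678 -0.16413947  0.06672231]
0.019 24 [-0.07  0.02 -0.02] [ 0.08  0.01 -0.04]
0.019 30 [-0.07  0.2   0.32] [ 6.08  0.   -0.04]
0.019 36 [-0.07  0.34  0.67] [12.08  0.   -0.04]
0.019 42 [-0.07  0.45  1.03] [18.08  0.   -0.04]
0.019 46 [-0.07  0.5   1.28] [22.08 -0.   -0.04]
0.019 50 [-0.07  0.53  1.53] [26.08 -0.   -0.04]
```

View pics/both3.png

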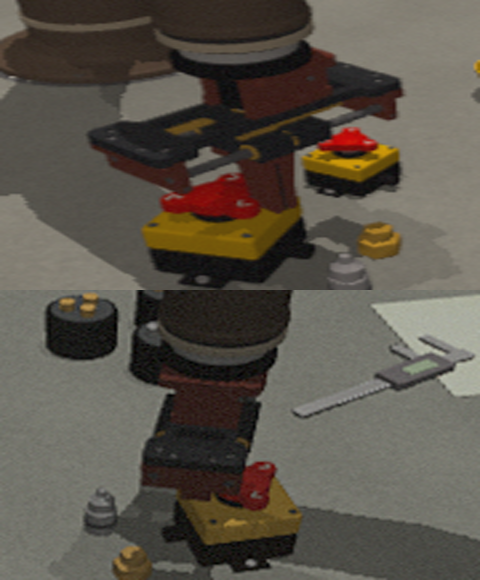

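The lobe (top panel (245,190)) has turned with the fingertips, and the force of about 2.7 N matches the return spring. I continue to about 50 degrees.

```bash
python3 -m handwheel '[[[0,0.2,0.3,6,0,0],[0,0.3,0.7,12,0,0],[0,0.45,1.0,18,0,0],[0,0.5,1.3,22,0,0],[0,0.5,1.5,26,0,0],[0,0.5,1.5,26,0,0]]]';  python3 - <<'E'
from h import *
s,p,R=st(); print(p,s['contact_force'],s['wrist_torque'])
for n,b in(('scene',(140,300,120,280)),('side',(60,210,250,430))):
    d=snap(n,n+'4.png'); cv2.imwrite(f'pics/{n}4c.png',cv2.resize(d['frame'][b[0]:b[1],b[2]:b[3]],None,fx=3,fy=3,interpolation=2)[:,:,::-1])
    h=cv2.cvtColor(d['frame'],cv2.COLOR_RGB2HSV);H,Sa,V=[h[...,i].astype(int) for i in range(3)]
    red=(((H<8)|(H>172))&(Sa>150)&(V>60))
    v,u=np.nonzero(red); P=np.array([pt(d,a,b) for a,b in zip(u,v)]); k=np.hypot(P[:,0]-.4842,P[:,1]+.194)<.012; print(n,k.sum(),np.percentile(P[k,2],[50,90]) if k.sum() else '')
a=np.vstack([cv2.resize(cv2.imread(f'pics/{n}4c.png'),(480,290)) for n in('scene','side')]); cv2.imwrite('pics/both4.png',a)
E
```

```text
t: 7.75
eef_pos: [0.5195, -0.1874, 0.0742]
ee_rot: [0.586, 0.396, -0.585, 0.396]
contact_force: [1.6, 3.5, 0.4]
opening: 0.0004
[ 0.51950592 -0.18736683  0.0742178 ] [1.62729618 3.51307275 0.39375866] [ 0.72238547 -0.33310803 -0.0458842 ]
scene 74 [0.09524824 0.09658522]
side 75 [0.09423221 0.09552011]
```

View pics/both4.png

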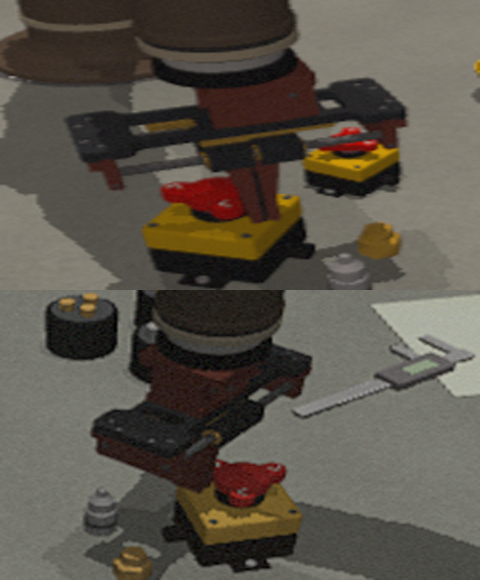

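The dome now reads 95–96.5 mm, so it has popped out. I back off along the same arc so the spring brings it home, then lift.

Run:
```python
from h import *
s,p,R=st()
a=np.radians(28); c=np.array([.4842,-.194])
def W(X,Y,r=0): 
    b=a-np.radians(r); return c+X*np.array([np.cos(b),np.sin(b)])+Y*np.array([-np.sin(b),np.cos(b)])
for Y,r in((.020,42),(.021,33),(.022,24),(.023,16),(.025,8),(.028,0)): print(Y,r,*plan(p,R,[*W(.032,Y,r),.075],-62-r))
```

```text
0.02 42 [-0.08 -0.13 -0.49] [-7.81 -0.03 -0.02]
0.021 33 [-0.08 -0.57 -1.01] [-16.81  -0.03  -0.03]
0.022 24 [-0.08 -1.11 -1.45] [-25.81  -0.03  -0.03]
0.023 16 [-0.08 -1.65 -1.77] [-3.381e+01 -2.000e-02 -3.000e-02]
0.025 8 [-0.08 -2.31 -2.07] [-4.181e+01 -2.000e-02 -3.000e-02]
0.028 0 [-0.08 -3.1  -2.33] [-4.981e+01 -2.000e-02 -3.000e-02]
```

```bash
python3 -m handwheel '[[[-0.1,-0.1,-0.5,-8,0,0],[-0.1,-0.6,-1.0,-17,0,0],[-0.1,-1.1,-1.5,-26,0,0],[-0.1,-1.7,-1.8,-34,0,0],[-0.1,-2.3,-2.1,-42,0,0],[-0.1,-3.1,-2.3,-50,0,0],[-0.1,-3.1,-2.3,-50,0,0],[-4,-3.1,-2.3,-50,0,0],[-9,-3.1,-2.3,-50,0,0],[-9,-3.1,-2.3,-50,0,0]]]'
python3 - <<'E'
from h import *
s,p,R=st(); print(p,R.round(3)); print(plan(p,R,[.44,-.218,.165],-62))
for n in('scene','side'):
    d=snap(n,n+'5.png')
S=dict(np.load('/tmp/scene.npz'));D=dict(np.load('/tmp/side.npz'))
cv2.imwrite('pics/five.png',np.vstack([cv2.resize(S['frame'][140:300,120:280],(480,290)),cv2.resize(D['frame'][60:210,250:430],(480,290))])[:,:,::-1])
E
```

```text
t: 9.1
eef_pos: [0.5015, -0.1562, 0.1678]
ee_rot: [0.366, 0.603, -0.365, 0.608]
contact_force: [0.0, -0.5, 0.1]
opening: 0.0005
[ 0.50146101 -0.15617779  0.16777563] [[ 0.007  0.884  0.467]
 [-0.002  0.467 -0.884]
 [-1.     0.005  0.005]]
(array([ 0.25, -8.32,  2.6 ]), array([-0.17,  0.3 , -0.27]))
```

View pics/five.png

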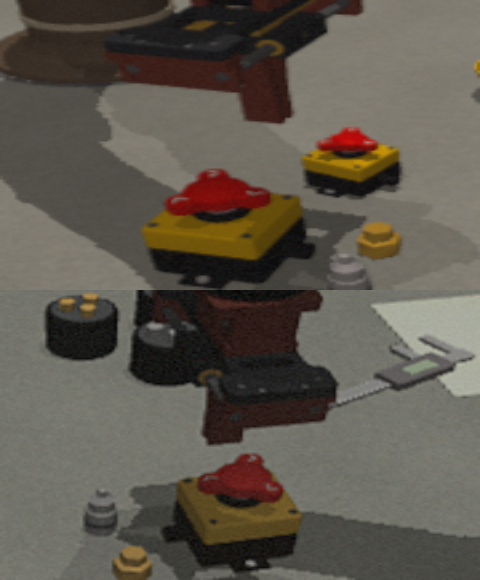

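The button is out and the lobes look home (top panel (215,190), side panel (240,475)). A numeric check, and the reset button's position, come next.

Run:
```python
from h import *
S=dict(np.load('/tmp/scene.npz'));D=dict(np.load('/tmp/side.npz'))
for n,d,(x0,y0,w,h_) in(('scene',S,(173,232,40,30)),('side',D,(323,143,36,26))):
    h=cv2.cvtColor(d['frame'],cv2.COLOR_RGB2HSV);H,Sa,V=[h[...,i].astype(int) for i in range(3)]
    red=(((H<8)|(H>172))&(Sa>150)&(V>60)).astype(np.uint8); m=np.zeros_like(red); m[y0:y0+h_,x0:x0+w]=red[y0:y0+h_,x0:x0+w]
    full=cv2.morphologyEx(m,cv2.MORPH_CLOSE,np.ones((5,5)));B=d['frame'][...,2].astype(float)
    k,l,s_,ce=cv2.connectedComponentsWithStats(((full>0)&(B>75)).astype(np.uint8)); Q=np.array([ray(d,*ce[i],.0918) for i in range(1,k) if s_[i,4]>4]); e=Q-Q.mean(0)
    print(n,Q.mean(0).round(4),np.degrees(np.arctan2(e[:,1],e[:,0])).round(1))
    v,u=np.nonzero(m); P=np.array([pt(d,a,b) for a,b in zip(u,v)]);k=np.hypot(P[:,0]-.4842,P[:,1]+.194)<.012; print('dome',np.percentile(P[k,2],[50,90]))
    for c,mm,box in(('blue',(H>98)&(H<120)&(Sa>120)&(V>60),None),('green',(H>55)&(H<85)&(Sa>100)&(V>40),None)):
        k,l,s_,ce=cv2.connectedComponentsWithStats(mm.astype(np.uint8))
        for i in range(1,k):
            if 25<s_[i,4]<500: print(n,c,s_[i],ray(d,*ce[i],.072).round(4))
s,p,R=st(); 
for y in(-62,-90): print(plan(p,R,[.44,.21,.168],y))
```

```text
scene [ 0.4836 -0.2209  0.0918] [0.]
dome [0.09506887 0.09622903]
scene blue [257  45  11   8  32] [-0.6582  1.0311  0.072 ]
scene blue [87 61 15 18 65] [-0.8804  0.213   0.072 ]
scene blue [95 76 11 10 26] [-0.6916  0.1629  0.072 ]
scene blue [332 168  10   8  63] [0.4814 0.2382 0.072 ]
scene blue [337 215  12  10 104] [0.62   0.0831 0.072 ]
scene green [325 180  10   9  73] [0.5082 0.1771 0.072 ]
scene green [328 233  13  11 120] [0.6468 0.0212 0.072 ]
side [ 0.4816 -0.2184  0.0918] [0.]
dome [0.09446554 0.09621699]
side blue [223 255  16  14 184] [0.613  0.0942 0.072 ]
side blue [279 361  19  19 282] [0.4739 0.2501 0.072 ]
side green [221 224  15  13 155] [0.6395 0.0319 0.072 ]
side green [273 319  17  17 236] [0.5007 0.1881 0.072 ]
(array([ -0.41,  11.88, -35.08]), array([-0.12,  0.06, -0.01]))
(array([ -0.41,  11.88, -35.08]), array([27.88,  0.05, -0.03]))
```

```bash
python3 -m handwheel '[[[0,2,-4.5,0,0,0],[0,4,-9,0,0,0],[0,5,-13.5,0,0,0],[0,6,-18,0,0,0],[0,8,-22.5,0,0,0],[0,10,-27,0,0,0],[0,11,-31,0,0,0],[0,11.8,-35,0,0,0],[0,11.8,-35,0,0,0],[0,11.8,-35,0,0,0]]]'
python3 - <<'E'
from h import *
s,p,R=st(); print(p); d=snap('wrist','w6.png')
h=cv2.cvtColor(d['frame'],cv2.COLOR_RGB2HSV);H,Sa,V=[h[...,i].astype(int) for i in range(3)]
for c,mm in(('blue',(H>98)&(H<120)&(Sa>120)&(V>60)),('green',(H>55)&(H<85)&(Sa>100)&(V>40))):
        k,l,s_,ce=cv2.connectedComponentsWithStats(mm.astype(np.uint8))
        for i in range(1,k):
            if s_[i,4]>100: print(c,s_[i],ce[i].round(1),ray(d,*ce[i],.072).round(4),pt(d,*ce[i]))
E
```

```text
t: 10.45
eef_pos: [0.4385, 0.2084, 0.1629]
ee_rot: [0.364, 0.606, -0.365, 0.606]
contact_force: [-0.2, 0.4, 0.2]
opening: 0.0006
[0.43846924 0.20844816 0.16292222]
blue [ 516   63   44   40 1380] [537.6  83. ] [0.614  0.0932 0.072 ] [0.61353327 0.09386201 0.07307795]
blue [243 135  35  36 973] [260.1 152.3] [0.4758 0.2478 0.072 ] [0.47589352 0.24775883 0.07263776]
green [330 142  36  35 975] [347.3 159.1] [0.5027 0.1863 0.072 ] [0.50271009 0.18640901 0.0724062 ]
```

View pics/w6.png

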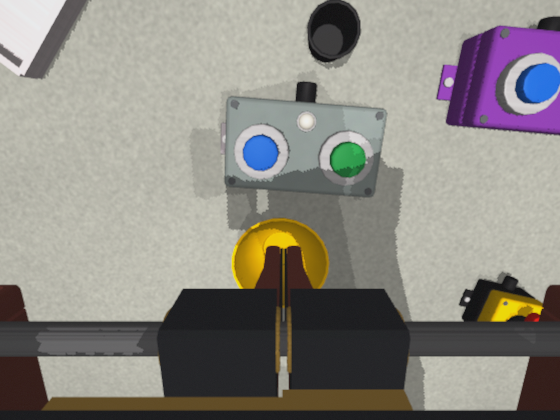

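Wrist view: the grey box carries blue at (260,152) and green at (347,159), 67 mm apart. The purple decoy is at upper right (520,80). Blue is at (0.476, 0.248).

Run:
```python
from h import *
s,p,R=st(); print(p,plan(p,R,[.4757,.2478,.085],-62))
```

```text
[0.43880972 0.20804397 0.16318128] (array([ 7.81,  5.14, -1.79]), array([-0.09,  0.02,  0.11]))
```

```bash
python3 -m handwheel '[[[0,2.5,-0.9,0,0,0],[0,5.1,-1.8,0,0,0],[3,5.1,-1.8,0,0,0],[6,5.1,-1.8,0,0,0],[7.8,5.1,-1.8,0,0,0],[7.8,5.1,-1.8,0,0,0],[7.8,5.1,-1.8,0,0,0]]]'
```

```text
t: 11.38
eef_pos: [0.4761, 0.2493, 0.087]
ee_rot: [0.365, 0.606, -0.364, 0.606]
contact_force: [0.1, -0.1, -0.8]
opening: 0.0005
```

```bash
python3 -m handwheel '[[[0.5,0,0.1,0,0,0],[1.0,0,0.1,0,0,0],[1.4,0,0.1,0,0,0],[1.7,0,0.1,0,0,0],[1.9,0,0.1,0,0,0],[1.9,0,0.1,0,0,0],[1.9,0,0.1,0,0,0]]]'
```

```text
t: 12.25
eef_pos: [0.4761, 0.2484, 0.0682]
ee_rot: [0.364, 0.606, -0.364, 0.606]
contact_force: [-4.1, -2.9, 14.2]
opening: 0.0001
```

It is fully in: z is 68 mm and the force of 14 N is well past 5 N. Let go and lift clear.

```bash
python3 -m handwheel '[[[-1,0,0,0,0,0],[-4,0,0,0,0,0],[-8,-1,0,0,0,0],[-10,-5,1.8,0,0,0],[-10,-5,1.8,0,0,0],[-10,-5,1.8,0,0,0]]]'
python3 - <<'E'
from h import *
s,p,R=st(); print(p,s['contact_force'],s['t'])
d=snap('wrist','w7.png'); print('blue',pt(d,*proj(d,[.4757,.2478,.073]))); print('green',pt(d,*proj(d,[.5027,.1864,.073])))
d=snap('scene','scene7.png'); print('dome',pt(d,*proj(d,[.4842,-.194,.096])))
d=snap('side','side7.png'); print('dome',pt(d,*proj(d,[.4842,-.194,.096])))
E
```

```text
t: 13.0
eef_pos: [0.4406, 0.2092, 0.1672]
ee_rot: [0.364, 0.606, -0.364, 0.606]
contact_force: [-1.0, 0.3, -1.0]
opening: 0.0003
[0.44058332 0.2092218  0.16721278] [-0.9912366   0.25880441 -0.99109706] 13.0
blue [0.47569937 0.24780006 0.07299496]
green [0.50268321 0.18620912 0.07215942]
dome [ 0.48034395 -0.19189166  0.09265493]
dome [0.44064686 0.27059695 0.5097306 ]
```

View pics/scene7.png

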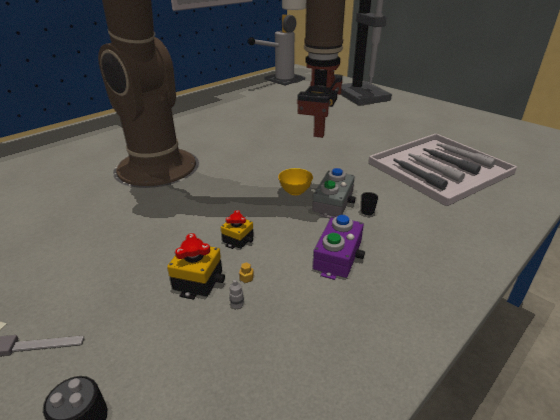

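View pics/side7.png

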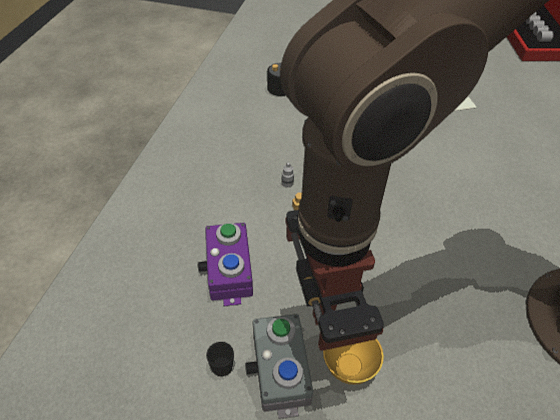

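In the scene view the loose parts stand where they were: bowl (295,182), pot (369,203), nut (246,272), nozzle (236,292). The single-pixel dome reading of 92.7 mm disagrees with the earlier 96 mm, so I check it with the region statistics.

Run:
```python
from h import *
A=cv2.imread('pics/scene0.png').astype(int);Bm=cv2.imread('pics/scene7.png').astype(int)
for n in('scene','scene7'):
    pass
d=dict(np.load('/tmp/scene.npz'))
h=cv2.cvtColor(d['frame'],cv2.COLOR_RGB2HSV);H,Sa,V=[h[...,i].astype(int) for i in range(3)]
for nm,f in(('start',cv2.imread('pics/scene0.png')),('now',cv2.imread('pics/scene7.png'))):
    hh=cv2.cvtColor(f,cv2.COLOR_BGR2HSV).astype(int); r=((hh[...,0]<6)|(hh[...,0]>174))&(hh[...,1]>180)&(hh[...,2]>90); r[:, :173]=0;r[:,213:]=0;r[:230]=0;r[265:]=0
    v,u=np.nonzero(r); print(nm,r.sum(),u.min(),u.max(),v.min(),v.max(),u.mean().round(2),v.mean().round(2))
    y=(hh[...,0]>18)&(hh[...,0]<30)&(hh[...,1]>180)&(hh[...,2]>90)
    k,l,s,ce=cv2.connectedComponentsWithStats(y.astype(np.uint8)); print([ce[i].round(1).tolist() for i in range(1,k) if s[i,4]>60])
    c=f[270:310,215:260]; 
print('nozzle/pot diff',abs(A-Bm)[275:305,225:248].mean(),abs(A-Bm)[190:216,358:382].mean())
v,u=np.nonzero(r); P=np.array([pt(d,a,b) for a,b in zip(u,v)]);k=np.hypot(P[:,0]-.4842,P[:,1]+.194)<.012; print('dome',np.percentile(P[k,2],[50,90,97]))
```

```text
start 460 175 209 234 258 191.61 247.26
[[295.2, 179.3], [235.4, 229.4], [192.2, 267.1], [245.7, 272.2]]
now 467 175 209 234 258 191.75 247.35
[[295.1, 179.9], [236.5, 229.5], [192.3, 267.0], [245.9, 272.2]]
nozzle/pot diff 3.385024154589372 3.7697649572649574
dome [0.09534874 0.09643794 0.09661697]
```

The mushroom's outline is the same as at the start, to the pixel, and the dome is at 96.4 mm. All loose parts are unmoved. Handing in.

```bash
python3 -c "
from workcell import arm
print(arm.finish_job())"
```

```text
the job is handed in; nothing more can be done
None
```

The emergency-stop check is done and handed in, at about 13 s of the 45 s allowed, with the fingers shut throughout.

**What I did**
- **Latch:** I pressed the larger box's mushroom straight down to its stop at about 25 N. After letting go, the dome stayed in at 90.7 mm.
- **Release:** I pushed lobe0 clockwise by about 50° with the fingertips, and the dome popped out to about 96 mm. I then backed off so the spring could turn it home.
- **Reset:** I pressed the blue reset button on the grey box to 68 mm, which is fully in, at 14 N, and let go. I did not touch the green start button.

**Last checks**
- **Mushroom:** its outline in the scene view matches the start picture to the pixel, so it is out and home.
- **Buttons:** blue is back at 73.0 mm. Green still reads about 72 mm, as it did before the reset press.
- **Loose parts:** the bowl and union nut are within 0.6 pixel of where they started. The nozzle and cup areas of the picture are unchanged.
- **Robot:** it stood clear of everything at hand-in.

**Checks that failed or disagreed**
- One single-pixel depth reading gave the dome as 92.7 mm. The whole-dome reading gave 96.4 mm, which agrees with the outline.
- After the release, the chevron-angle check found only one of the three lobe marks. It was where it had been at the start, to about 1 mm.
- At the end the arm blocked the side camera's view of the stop box, so the last check there rests on the scene camera alone.

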